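# Clamp a test cell with the outer ring, lock with the inner knob

### The arm

A 7-joint arm with a two-finger parallel gripper is mounted at the origin on the work surface. World frame = base frame: x ahead of the robot, y to its left, z up, the work surface at z = 0. Lengths are in m, angles in degrees, forces in N, time in s.
With the tool pointing down it reaches from about 0.425 to 0.875 m from the base axis. Payload 4.7 kg.
Tool frame: the origin (TCP) lies at the very end of the fingers, on their centre line; the grasp point (between the pads) lies 19 mm behind it; z points along the fingers, y is the line along which they close (so a half turn about z gives the same grasp; the last joint's range is limited). The gripper opens to 87 mm and grips with 3 to 60 N. Pads are 19 mm wide; open, the fingers measure 117 mm over their backs; the gripper's body (75 mm by 190 mm) begins 51 mm behind the grasp point.
Start: joints at [76.095, 18.392, -4.016, 83.108, 1.295, 78.541, -3.26], TCP at [0.165, -0.629, 0.223] pointing down, gripper open.
Joint ranges: [-163.93, 163.93], [-17.29, 119.83], [-79.2, 71.16], [3.27, 140.29], [-89.18, 269.18], [5.43, 117.66], [-154.24, 154.24]. Speed limits (degrees/s): [147.25, 147.25, 180, 180, 180, 180, 180].

### API

Orientations are given as [roll, pitch, yaw] about the fixed x, y, z axes, in that order (R = Rz(yaw) Ry(pitch) Rx(roll)).
In Python, from cell import telemetry, cams, env gives the robot as it stands.
- The arm moves only by the tool arm_command, never from a script. Its argument "series" is text: rows parted by semicolons, each of 5 numbers parted by spaces: the shift along the tool's x, y, z in mm, then the turn about the tool's z in rad, then the closure in counts, from 0 (fully open) to 255 (shut). A call has 1 to 20 rows; each row shifts and turns the commanded pose from where the row before left it, along the tool's axes as they then stand; what a row does not reach is not made up. A row lasts 1/12 s, in which the tool goes at most 41.7 mm and 7.16 degrees, less where a joint would pass 70% of its speed; a pose out of reach is approached as far as the arm can. A call is refused whole if a number of a shift passes 41.7 or a number of a turn 0.125, either way. A call with a gripper value outside its range is refused whole. The fingers move at their own pace and stop on an object; "squeeze" is the grip in N (left out, the last holds). Time passes only in rows, so rows that do not move let the fingers close. It gives the time, the measured TCP pose, the force, the opening and the grip force at its end, in the units of the state.
- telemetry.get_obs(): the state, without advancing time (a new reading comes with each control period).
- cams.read_camera(name): name is "scene" or "top" or "wrist"; returns the picture (480x640x3 uint8, blue, green, red); there is no depth.
- cams.calibration(name): a dict with "K" (3x3 intrinsics, pixels), "origin" and "rotation" of the camera in the world; the wrist camera has in their place "hand_eye" (4x4, takes a point from camera to tool coordinates, whose origin is the TCP and whose axes are the flange's). Camera axes: x right, y down, z forward; pixel columns grow to the right and rows downward; lengths in m; the calibration is good to about 2 mm. A picture is of the moment at which its call begins: read the wrist's pose just before it. calibration takes no time and is no camera call.
- env.sign_off(): hands the job in; it is judged then, once.
The state is a dict: "time_s": time; "qpos": joint angles; "joint_velocities": joint speeds; "effort": joint torques, N m; "tool_pos": TCP position; "tool_rot": TCP orientation; "force": force on the tool from outside, world axes, zero at the start; "wrist_torque": the same for the moment, N m; "grip_width": finger opening in m; "grasp_force": force on a finger pad.
Only numpy, scipy, OpenCV 4.12 (cv2) and the standard library are available. Lean on these libraries where they do the work, as an engineer would, in place of code of your own. Each camera call takes 0.05 s, during which the arm holds its last target. There are 200 camera calls.

### The job

A small white test cell lies loose in the specimen vice. Turn the large outer ring of the concentric control clockwise until the sprung jaw holds the cell against the backstop with about 13 N (never more than 25 N), leaving the inner knob as it is; then turn only the inner bar knob clockwise to its stop to lock the setting, without touching the outer ring any more, and let go. Leave the things standing around the vice alone.

Things in the scene. Friction and masses are not known exactly. Their poses are not given: they have to be found in the camera images.
- fixture: Vice fixed to the bench: base plate 265 x 90 x 12 mm; round pedestal (radius 18, top at 38 mm) carries both controls. Origin on the bench under their vertical axis; z up, x from there along the plate (-43 to 222 mm) past jaw and cell to the fixed backstop, all under 50 mm high. The backstop's face is 167 to 175 mm from the axis, set anew each time and not measured.
- ring: OUTER control: black fluted ring, diameter 52, 24 mm high (40 to 64 mm over the bench), free below. Origin at its centre on the axis; x (to its white mark) along the fixture's x at the start. Clockwise from above drives the jaw to the backstop, 14 mm/rad; the cell is pinched after 0.5 to 1.1 rad. Friction 0.36 N m while turning (less is felt when pausing); stays where left. Pinching adds 0.014 N m per N of clamping force.
- lock_grip (a point): INNER control: aluminium bar knob over the middle of the ring, 36 mm long, 12 mm wide, 24 mm high (70 to 94 mm over the bench; a 6 mm gap over the ring's top). This point is the bar's centre on the axis, 82 mm over the bench; x along the bar, y across it, z up; it turns with the knob.
- lock (a joint): Angle of the inner bar knob, rad: 0 to 0.1 at the start (unlocked, bar nearly along the fixture's x), grows clockwise seen from above, rigid stop at 1.2 (locked). Friction torque about 0.06 N m.
- jaw: Sliding steel jaw 18 x 42 x 30 mm driven by the ring, with a sprung black pad in front (40 x 26 mm, spring 8 N/mm, 8 mm travel), so clamping force grows about 100 N per rad of ring once the cell is pinched. Origin at the middle of the jaw's underside, 13 mm over the bench, 86 mm from the axis at the start; the free pad's face is 24 mm further along x.
- specimen: White plastic test cell, 50 mm (along the vice) x 40 x 30 mm, about 90 g, loose on the base plate between two low guide rails (2 mm play each side). Origin at its centre, 27 mm over the bench; x along its length, z up.
- mouse: Black computer mouse, 105 x 60 x 26 mm, lying on the bench; origin at the middle of its underside. Leave it alone.
- weight: Steel knob weight, 38 mm in diameter, 60 mm high, standing on the bench; origin at the middle of its underside. Leave it alone.
- jar: Jar, 56 mm in diameter, 75 mm high, standing on the bench; origin at the middle of its underside. Leave it alone.
Not all that is in view belongs to the job. What is shaped like the specimen but purple or yellow is not meant.

How it is judged (in metres and radians):
On the way, in this order (a step that is already met when the one before it is completed fails the run):
1. the cell is clamped with 6 to 20 N, the inner knob not turned yet (contact force between specimen and jaw between 6 and 20 N and value of joint lock below 0.2 rad), for 0.3 s.
2. the inner knob is turned to its stop with the clamping still 6 to 20 N (contact force between specimen and jaw between 6 and 20 N and value of joint lock above 1.1 rad), for 0.2 s.
At the end, for the whole second after the job is handed in: the jaw presses the cell against the backstop with 6 to 20 N, the inner knob stands at its stop (over 1.1 rad), the cell is at rest (all of step 2 and linear speed of specimen below 0.01 m/s); the robot touches nothing.
It fails at once if the cell is squeezed with more than 25 N (contact force between specimen and jaw above 25 N).
It fails at once if the inner knob is turned (past 0.2 rad) while the cell is not clamped with at least 5 N (value of joint lock above 0.2 rad and contact force between specimen and jaw below 5 N).
It fails at once if the ring is touched (over 3 N) while or after the inner knob is turned (past 0.2 rad) (value of joint lock above 0.2 rad and contact force between the fingers and ring above 3 N).
It fails at once if the mouse, the weight or the jar is moved by more than 20 mm (distance of any of mouse, weight, jar from where it was at the start of the episode above 0.02 m).
It also fails if it takes over 72 s, if anything falls off the work surface, if the arm or the gripper's body presses on something with over 40 N, if the wrist force passes 120 N, or if a joint passes its speed limit or range.

## Working session

There is one attempt and no reset: what is moved stays moved. The work goes in short steps, Python scripts to look and compute and a tool call to move; the robot and the scene stay as the last step left them, time stands still between calls to the robot, and variables do not carry over. Pictures are saved under pics/ and viewed, at most 10 in all, crops included, and the job is handed in when it is done.

Besides the shell and the picture viewer there is one more tool, called as a command line: name --argument value ..., lists and objects as JSON in quotes. arm_command: Moves the arm, as the interface text tells. Its arguments: {"type":"object","properties":{"series":{"type":"string"},"squeeze":{"type":"number"}},"required":["series"]}

```bash
mkdir -p pics; ls
python3 - <<'E'
from cell import telemetry,cams,env
import cv2
o=telemetry.get_obs();print({k:o[k] for k in('time_s','tool_pos','tool_rot','force','wrist_torque','grip_width')})
for n in('top','scene'):
    cv2.imwrite(f'pics/{n}0.png',cams.read_camera(n));c=cams.calibration(n);print(n,c)
print(cams.calibration('wrist'))
E
```

```text
pics
{'time_s': 0.0, 'tool_pos': array([ 0.16488354, -0.62816179,  0.2214382 ]), 'tool_rot': array([-1.79887461e+02,  6.04784961e-03,  1.47154041e+01]), 'force': array([ 0.24477416, -1.36051819,  0.82196805]), 'wrist_torque': array([0.00902761, 0.01504591, 0.0412772 ]), 'grip_width': 0.08679614278231088}
top {'K': array([[474.98872358,   0.        , 321.2852418 ],
       [  0.        , 474.98872358, 240.67001309],
       [  0.        ,   0.        ,   1.        ]]), 'origin': array([0.56865273, 0.09388367, 1.01860365]), 'rotation': array([-176.94081407,    0.20704994,  -90.16309528])}
scene {'K': array([[590.11445457,   0.        , 318.79064553],
       [  0.        , 590.11445457, 233.19163024],
       [  0.        ,   0.        ,   1.        ]]), 'origin': array([ 1.67134281, -0.24131903,  0.78724074]), 'rotation': array([-122.71068934,    0.27175964,   73.10314844])}
{'K': array([[429.65330051,   0.        , 315.78626523],
       [  0.        , 429.65330051, 238.93512059],
       [  0.        ,   0.        ,   1.        ]]), 'hand_eye': array([[-4.56277775e-04, -9.62547803e-01, -2.71111634e-01,
         7.34768660e-02],
       [ 9.99999799e-01, -3.19926169e-04, -5.47130528e-04,
        -7.99819715e-04],
       [ 4.39903582e-04, -2.71111830e-01,  9.62547756e-01,
        -1.61703553e-01],
       [ 0.00000000e+00,  0.00000000e+00,  0.00000000e+00,
         1.00000000e+00]])}
```

View pics/top0.png

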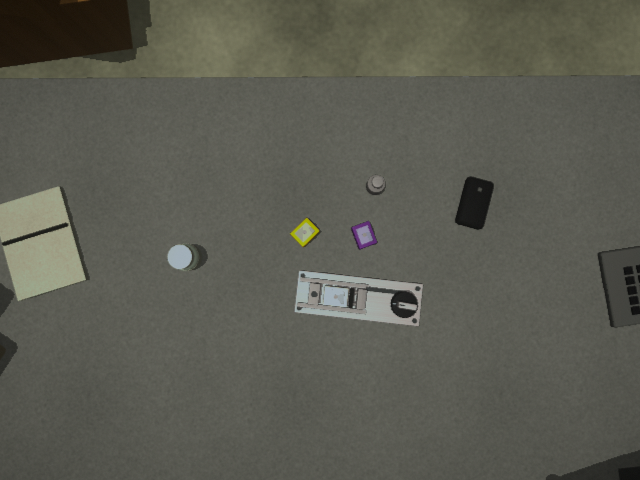

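View pics/scene0.png

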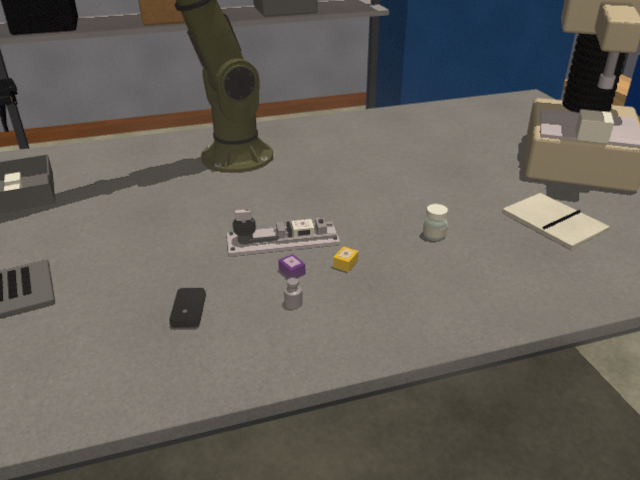

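The top view shows the vice with its ring at (404,304) and the plate corners at about (300,271), (423,283), (419,326) and (295,313). The white cell sits in the vice at (337,297). The purple (364,235) and yellow (305,232) blocks are decoys lying outside it. The mouse (475,203), weight (376,184) and jar (182,257) are all well clear. The scene view agrees: ring and knob at (244,225), white cell at (302,228).

```bash
cat > h.py <<'E'
import numpy as np,cv2
from scipy.spatial.transform import Rotation as R
from cell import telemetry,cams
def cam(n,o=None):
    c=cams.calibration(n)
    if n!='wrist': return c['K'],np.array(c['origin']),R.from_euler('xyz',c['rotation'],degrees=True).as_matrix()
    T=np.eye(4);T[:3,:3]=R.from_euler('xyz',o['tool_rot'],degrees=True).as_matrix();T[:3,3]=o['tool_pos'];T=T@c['hand_eye']
    return c['K'],T[:3,3],T[:3,:3]
def ray(C,p,z):
    K,t,r=C;d=r@np.linalg.inv(K)@np.array([p[0],p[1],1.]);return t+d*(z-t[2])/d[2]
E
python3 - <<'E'
from h import *
im=cv2.imread('pics/top0.png');C=cam('top')
# plate: bright, low saturation
hsv=cv2.cvtColor(im,cv2.COLOR_BGR2HSV)
m=((hsv[...,2]>140)&(hsv[...,1]<60)).astype(np.uint8)
m=cv2.morphologyEx(m,cv2.MORPH_CLOSE,np.ones((9,9)))
cs=[c for c in cv2.findContours(m,0,2)[0] if cv2.contourArea(c)>3000 and 290<c[:,0,0].mean()<430]
b=cv2.boxPoints(cv2.minAreaRect(max(cs,key=cv2.contourArea)))
P=np.array([ray(C,p,.012) for p in b]);print(b,P,np.linalg.norm(np.diff(P,axis=0),axis=1))
k=(hsv[...,2]<50).astype(np.uint8);k[:,:385]=0;k[:,425:]=0;k[:285]=0;k[325:]=0
k=cv2.morphologyEx(k,cv2.MORPH_CLOSE,np.ones((9,9)))
c=max(cv2.findContours(k,0,2)[0],key=cv2.contourArea);q,r=cv2.minEnclosingCircle(c);print(q,r,ray(C,q,.064),2*r/475*.95)
E
```

```text
[[294.1463  311.68292]
 [298.75604 270.19513]
 [422.67072 283.96344]
 [418.06097 325.45123]] [[ 0.47287723  0.15494541  0.012     ]
 [ 0.56005278  0.14520879  0.012     ]
 [ 0.5303154  -0.11633009  0.012     ]
 [ 0.44349135 -0.10541814  0.012     ]] [0.08771761 0.26322405 0.08750706]
(403.5, 303.5) 13.729630470275879 [ 0.49351527 -0.06665796  0.064     ] 0.054918521881103514
```

arm_command --series "27 -27 0 0 0;27 -27 0 0 0;27 -27 0 0 0;27 -27 0 0 0;27 -27 0 0 0;27 -27 0 0 0;27 -27 0 0 0;27 -27 0 0 0;27 -27 0 0 0;27 -27 0 0 0;27 -27 0 0 0;27 -27 0 0 0;27 -27 0 0 0;27 -27 0 0 0;27 -27 0 0 0;27 -27 0 0 0;27 -27 0 0 0"

```text
time_s: 1.52
tool_pos: [0.4927, -0.0665, 0.2224]
tool_rot: [180.0, 0.0, 14.7]
force: [1.1, -0.7, 1.1]
grip_width: 0.0873
grasp_force: 0.0
```

arm_command --series "0 0 0 -0.12 0;0 0 0 -0.12 0;0 0 0 -0.12 0;0 0 0 -0.12 0;0 0 0 -0.12 0;0 0 0 -0.12 0;0 0 0 -0.12 0;0 0 0 -0.12 0;0 0 0 -0.12 0;0 0 0 -0.12 0;0 0 0 0 0;0 0 0 0 0"

```text
time_s: 2.52
tool_pos: [0.4922, -0.0682, 0.2223]
tool_rot: [-180.0, 0.0, 83.3]
force: [0.3, 0.3, -0.5]
grip_width: 0.0869
grasp_force: 0.0
```

Run:
```python
from h import *
o=telemetry.get_obs();im=cams.read_camera('wrist');cv2.imwrite('pics/w1.png',im)
print(o['tool_pos'],o['tool_rot'],o['qpos'],o['force'],o['wrist_torque'],o['time_s'])
np.save('w1.npy',np.r_[o['tool_pos'],o['tool_rot']])
```

```text
[ 0.49220481 -0.0681549   0.22226051] [-1.79969560e+02  2.25033418e-03  8.32768394e+01] [ 43.50454721   1.37170104 -38.88637177 103.15564758   0.88935146
  75.80869676  -2.31547045] [ 0.30671258  0.33790864 -0.50200375] [-0.04989405 -0.08276205 -0.00926354] 2.5167
```

View pics/w1.png

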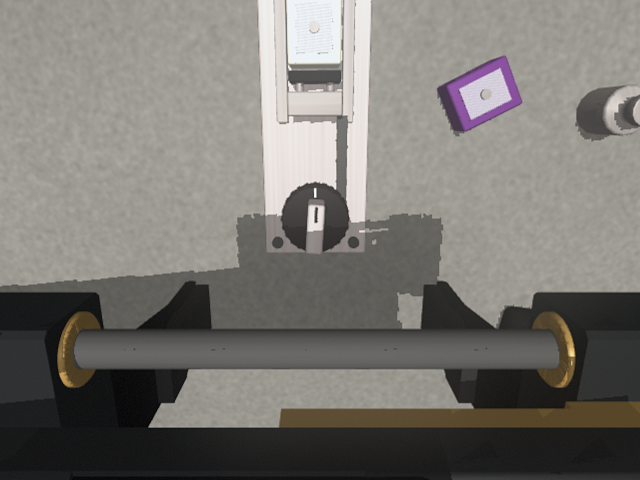

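The wrist view shows the ring centred near (315.5,217), spanning columns 281–350. The white mark is at the top (315,192), and the bar knob lies almost along the vice. The pad and white cell (314,28) are further along, and the dark strip beside them is only shadow.

```bash
python3 - <<'E'
from h import *
p=np.load('w1.npy');C=cam('wrist',dict(tool_pos=p[:3],tool_rot=p[3:]))
im=cv2.imread('pics/w1.png');g=im.max(2)
ring=(g<60).astype(np.uint8);ring[:170]=0;ring[212:]=0;ring[:,:270]=0;ring[:,338+15:]=0
ys,xs=np.where(ring);
e=[]
for y in range(184,212):
    r=xs[ys==y]
    if len(r): e+= [(r.min(),y),(r.max(),y)]
W=np.array([ray(C,q,.064)[:2] for q in e])
from scipy.optimize import least_squares
s=least_squares(lambda a:np.hypot(*(W-a[:2]).T)-a[2],[.49,-.068,.026],loss='soft_l1',f_scale=.001);print('ring',s.x,np.abs(s.fun).mean())
# bar top: lighter than ring
b=((g>90)).astype(np.uint8);b[:197]=0;b[248:]=0;b[:,:300]=0;b[:,332:]=0
c=max(cv2.findContours(b,0,2)[0],key=cv2.contourArea);r=cv2.minAreaRect(c);bp=cv2.boxPoints(r)
print(r,[ray(C,q,.094).round(4) for q in bp],ray(C,r[0],.094))
for q in [(263,200),(367,200),(260,40),(371,40)]:pass
E
python3 -c "
import cv2;im=cv2.imread('pics/w1.png')[165:265,255:375];cv2.imwrite('pics/w1c.png',cv2.resize(im,None,fx=5,fy=5,interpolation=2))"
```

```text
ring [ 0.48966521 -0.07202044  0.02730565] 0.001484184898375326
((315.23583984375, 223.0754852294922), (17.41832733154297, 48.60625457763672), 2.4895527362823486) [array([ 0.4824, -0.0798,  0.094 ]), array([ 0.4881, -0.0456,  0.094 ]), array([ 0.4999, -0.0476,  0.094 ]), array([ 0.4945, -0.0818,  0.094 ])] [ 0.49125095 -0.06345514  0.094     ]
```

View pics/w1c.png

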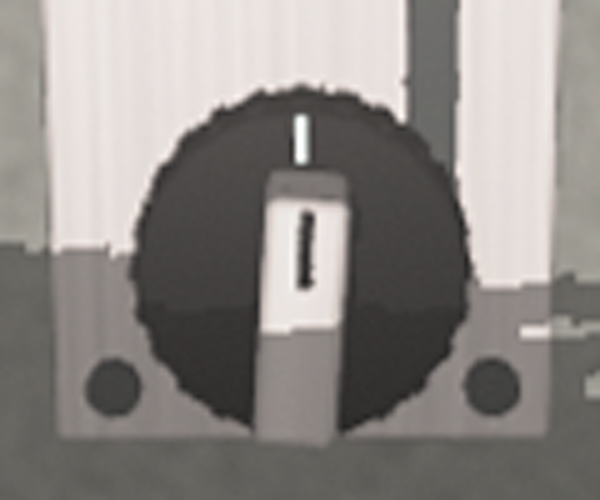

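Run:
```python
from h import *
p=np.load('w1.npy');C=cam('wrist',dict(tool_pos=p[:3],tool_rot=p[3:]))
a,b=ray(C,(316.6,204.5),.094),ray(C,(314.2,253.2),.094);print(a,b,(a+b)/2,np.linalg.norm(a-b),np.degrees(np.arctan2(*(a-b)[1::-1])))
for q in [(282,217),(349,217),(315.5,182.6),(315.5,217)]:print(ray(C,q,.064))
l=[ray(C,q,.012) for q in [(255+45/5,165+5),(255+60/5,165+430/5),(255+550/5,165+430/5)]];print(l)
```

```text
[ 0.49372355 -0.05055982  0.094     ] [ 0.48793866 -0.08514009  0.094     ] [ 0.49083111 -0.06784995  0.094     ] 0.03506081085785899 80.50300649868089
[ 0.46574573 -0.06296003  0.064     ]
[ 0.51649446 -0.06896643  0.064     ]
[ 0.49421434 -0.03985748  0.064     ]
[ 0.49112002 -0.06596322  0.064     ]
[array([ 0.45056213, -0.03136065,  0.012     ]), array([ 0.44231434, -0.10388955,  0.012     ]), array([ 0.53054716, -0.11433269,  0.012     ])]
```

arm_command --series "0 -1.2 30 0 0;0 0 35 0 0;0 0 35 0 0;0 0 35 0 0;0 0 22 0 0;0 0 15 0 0;0 0 5 0 0;0 0 0 0 0;0 0 0 0 80;0 0 0 0 80" --squeeze 45

```text
time_s: 3.4
tool_pos: [0.4924, -0.0682, 0.0469]
tool_rot: [179.9, 0.0, 83.4]
force: [-0.4, -0.8, 0.4]
grip_width: 0.0799
grasp_force: 0.0
```

arm_command --series "0 0 0 0 90;0 0 0 0 95;0 0 0 0 100;0 0 0 0 255;0 0 0 0 255;0 0 0 0 255;0 0 0 0 255;0 0 0 0 255"

```text
time_s: 4.07
tool_pos: [0.4915, -0.0682, 0.0458]
tool_rot: [180.0, 0.0, 83.5]
force: [-0.4, -0.2, 3.5]
grip_width: 0.0512
grasp_force: 45.0
```

Run:
```python
from h import *
o=telemetry.get_obs();print(o['tool_pos'],o['tool_rot'],o['force'],o['wrist_torque'],o['grip_width'],o['grasp_force'],o['time_s'])
```

```text
[ 0.49149736 -0.06819469  0.04584469] [1.79973228e+02 1.61750927e-02 8.34580632e+01] [-0.38880274 -0.16076564  3.49690155] [-0.08954565  0.02382514 -0.0085166 ] 0.05121452589636095 45.00098526477814 4.0667
```

arm_command --series "0 0 0 0.04 255;0 0 0 0.04 255;0 0 0 0.04 255;0 0 0 0.04 255;0 0 0 0.04 255"

```text
time_s: 4.48
tool_pos: [0.4917, -0.0682, 0.0458]
tool_rot: [179.9, 0.0, 72.0]
force: [-1.0, -0.6, 2.3]
grip_width: 0.0508
grasp_force: 45.0
```

```bash
cat > s.py <<'E'
from h import *
o=telemetry.get_obs();print(o['time_s'],'yaw turned %.4f'%np.radians(83.458-o['tool_rot'][2]),o['tool_pos'].round(4),o['force'].round(2),o['wrist_torque'].round(3),o['grip_width'],o['grasp_force'],o['joint_velocities'][6],o['effort'][6])
E
python3 s.py
```

```text
4.4833 yaw turned 0.2004 [ 0.4917 -0.0682  0.0458] [-0.96 -0.6   2.31] [-0.206 -0.094  0.408] 0.050828528070854334 44.99922573566437 -26.343151939972653 0.11422189883887768
```

arm_command --series "0 0 0 0.04 255;0 0 0 0.04 255;0 0 0 0.04 255;0 0 0 0.04 255;0 0 0 0.02 255;0 0 0 0.02 255;0 0 0 0.02 255"

```text
time_s: 5.07
tool_pos: [0.4919, -0.0683, 0.0458]
tool_rot: [179.9, -0.0, 59.4]
force: [0.9, -0.4, 2.5]
grip_width: 0.0513
grasp_force: 45.0
```

```bash
python3 s.py
```

```text
5.0667 yaw turned 0.4205 [ 0.4919 -0.0683  0.0458] [ 0.9  -0.43  2.53] [-0.352 -0.367  0.339] 0.05127925580034446 45.000184178352356 -13.498128582891553 -0.12500570621341467
```

arm_command --series "0 0 0 0.02 255;0 0 0 0.02 255;0 0 0 0.02 255"

```text
time_s: 5.32
tool_pos: [0.4919, -0.0684, 0.0458]
tool_rot: [179.9, -0.0, 55.9]
force: [2.1, -1.5, 2.7]
grip_width: 0.0511
grasp_force: 45.0
```

```bash
python3 s.py
```

```text
5.3167 yaw turned 0.4816 [ 0.4919 -0.0684  0.0458] [ 2.12 -1.45  2.73] [-0.414 -0.625  0.345] 0.051057287619097835 45.00019311904907 -13.312913505096171 -0.13008881360292435
```

arm_command --series "0 0 0 0.02 255;0 0 0 0.02 255;0 0 0 0.02 255"

```text
time_s: 5.57
tool_pos: [0.492, -0.0684, 0.0458]
tool_rot: [179.9, -0.0, 52.4]
force: [2.9, -2.1, 3.2]
grip_width: 0.0515
grasp_force: 45.0
```

```bash
python3 s.py
python3 - <<'E'
from h import *
cv2.imwrite('pics/t2.png',cams.read_camera('scene')[180:290,190:370]); 
cv2.imwrite('pics/t2w.png',cams.read_camera('wrist'))
E
```

```text
5.5667 yaw turned 0.5418 [ 0.492  -0.0684  0.0458] [ 2.89 -2.08  3.25] [-0.534 -0.866  0.391] 0.051517690450613766 45.00019311904907 -13.316824087920711 -0.13430848717689514
```

View pics/t2w.png

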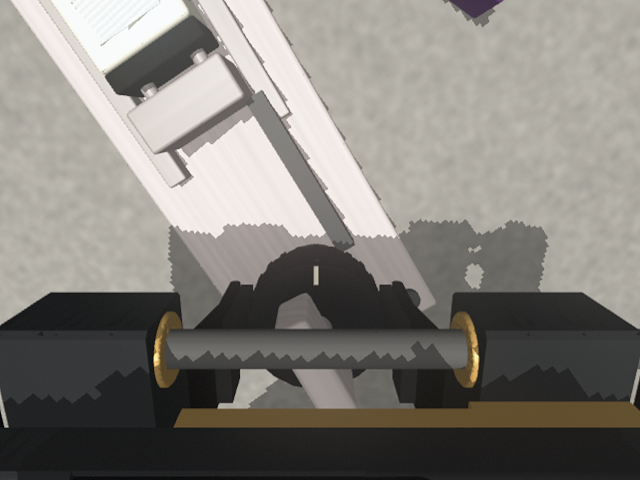

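arm_command --series "0 0 0 0.02 255;0 0 0 0.02 255"

```text
time_s: 5.83
tool_pos: [0.492, -0.0684, 0.0458]
tool_rot: [179.9, -0.0, 50.1]
force: [4.3, -2.5, 4.6]
grip_width: 0.0511
grasp_force: 45.0
```

```bash
python3 s.py
```

```text
5.8333 yaw turned 0.5813 [ 0.492  -0.0684  0.0458] [ 4.26 -2.5   4.6 ] [-0.639 -0.927  0.377] 0.05113360555157576 45.000155568122864 -13.28465750630337 -0.11067613027989864
```

The jaw, its pins and the pad are in view at about (185,85). The pad rests on the white cell, the knob hasn't turned, and the ring's white mark (316,275) follows the tool.

arm_command --series "0 0 0 0.02 255;0 0 0 0.02 255"

```text
time_s: 6.0
tool_pos: [0.492, -0.0684, 0.0459]
tool_rot: [179.9, -0.0, 47.9]
force: [5.1, -3.3, 1.7]
grip_width: 0.0511
grasp_force: 45.0
```

```bash
python3 s.py
```

```text
6.0 yaw turned 0.6214 [ 0.492  -0.0684  0.0459] [ 5.12 -3.28  1.68] [-0.651 -1.023  0.454] 0.05113820395307053 45.000266432762146 -13.35473034819625 -0.1361124264076352
```

arm_command --series "0 0 0 0.02 255;0 0 0 0.02 255"

```text
time_s: 6.17
tool_pos: [0.492, -0.0685, 0.0459]
tool_rot: [179.9, -0.0, 45.6]
force: [5.3, -3.7, 3.1]
grip_width: 0.0509
grasp_force: 45.0
```

```bash
python3 s.py
```

```text
6.1667 yaw turned 0.6615 [ 0.492  -0.0685  0.0459] [ 5.29 -3.67  3.11] [-0.673 -1.037  0.354] 0.05090792565521607 45.00002682209015 -13.246012773751055 -0.13614911120384932
```

arm_command --series "0 0 0 0.02 255;0 0 0 0.02 255"

```text
time_s: 6.33
tool_pos: [0.4921, -0.0685, 0.0459]
tool_rot: [179.9, -0.0, 43.3]
force: [4.7, -3.1, 2.8]
grip_width: 0.0512
grasp_force: 45.0
```

```bash
python3 s.py
```

```text
6.3333 yaw turned 0.7014 [ 0.4921 -0.0685  0.0459] [ 4.72 -3.15  2.79] [-0.641 -0.989  0.345] 0.051237358626130575 45.0000786781311 -13.29367373544771 -0.13592527247965336
```

arm_command --series "0 0 0 0.02 255;0 0 0 0.02 255"

```text
time_s: 6.5
tool_pos: [0.4921, -0.0685, 0.0458]
tool_rot: [179.9, -0.1, 41.0]
force: [5.0, -3.9, 1.8]
grip_width: 0.0511
grasp_force: 45.0
```

```bash
python3 s.py
```

```text
6.5 yaw turned 0.7415 [ 0.4921 -0.0685  0.0458] [ 5.   -3.89  1.79] [-0.686 -1.047  0.374] 0.0511358545876883 44.99994099140167 -13.255377469817358 -0.13611660338938236
```

arm_command --series "0 0 0 0.02 255;0 0 0 0.02 255"

```text
time_s: 6.67
tool_pos: [0.4921, -0.0685, 0.0459]
tool_rot: [179.9, -0.1, 38.7]
force: [4.5, -3.5, 2.4]
grip_width: 0.0508
grasp_force: 45.0
```

```bash
python3 s.py
```

```text
6.6667 yaw turned 0.7815 [ 0.4921 -0.0685  0.0459] [ 4.46 -3.51  2.39] [-0.728 -1.069  0.351] 0.05079287695499794 45.00010371208191 -13.12829046909729 -0.13617453631013632
```

arm_command --series "0 0 0 0.02 255;0 0 0 0.02 255"

```text
time_s: 6.83
tool_pos: [0.4921, -0.0686, 0.0458]
tool_rot: [179.9, -0.1, 36.4]
force: [5.6, -3.4, 2.3]
grip_width: 0.0508
grasp_force: 45.0
```

```bash
python3 s.py
```

```text
6.8333 yaw turned 0.8215 [ 0.4921 -0.0686  0.0458] [ 5.65 -3.39  2.27] [-0.772 -1.096  0.363] 0.050832681043520456 44.999908804893494 -13.318722035223457 -0.13605499640107155
```

arm_command --series "0 0 0 0.02 255;0 0 0 0.02 255"

```text
time_s: 7.0
tool_pos: [0.4922, -0.0686, 0.0459]
tool_rot: [179.9, -0.1, 34.1]
force: [6.3, -4.0, 2.9]
grip_width: 0.0516
grasp_force: 45.0
```

```bash
python3 s.py
```

```text
7.0 yaw turned 0.8615 [ 0.4922 -0.0686  0.0459] [ 6.29 -4.01  2.87] [-0.76  -1.096  0.386] 0.05156210376313809 44.999985694885254 -13.205513415044631 -0.13595343567430973
```

arm_command --series "0 0 0 0.02 255;0 0 0 0.02 255"

```text
time_s: 7.17
tool_pos: [0.4922, -0.0687, 0.0459]
tool_rot: [179.9, -0.1, 31.8]
force: [4.2, -2.9, 2.0]
grip_width: 0.051
grasp_force: 45.0
```

```bash
python3 s.py
```

```text
7.1667 yaw turned 0.9016 [ 0.4922 -0.0687  0.0459] [ 4.15 -2.87  1.98] [-0.74  -1.11   0.426] 0.05098449128806674 44.99989628791809 -13.258532529505278 -0.13590741902589798
```

arm_command --series "0 0 0 0.02 255"

```text
time_s: 7.25
tool_pos: [0.4922, -0.0687, 0.0459]
tool_rot: [179.9, -0.1, 30.7]
force: [4.5, -3.5, 1.7]
grip_width: 0.0512
grasp_force: 45.0
```

```bash
python3 s.py
```

```text
7.25 yaw turned 0.9216 [ 0.4922 -0.0687  0.0459] [ 4.48 -3.51  1.75] [-0.768 -1.086  0.411] 0.05117105400636635 44.99995172023773 -13.270828230406039 -0.1358740171417594
```

arm_command --series "0 0 0 0.02 255"

```text
time_s: 7.33
tool_pos: [0.4922, -0.0687, 0.0459]
tool_rot: [179.9, -0.1, 29.5]
force: [6.1, -3.6, 2.1]
grip_width: 0.0513
grasp_force: 45.0
```

```bash
python3 s.py
```

```text
7.3333 yaw turned 0.9416 [ 0.4922 -0.0687  0.0459] [ 6.1  -3.57  2.08] [-0.811 -1.143  0.406] 0.05129510000534063 45.00008225440979 -13.343127192930313 -0.15530729200690985
```

arm_command --series "0 0 0 0.02 255"

```text
time_s: 7.42
tool_pos: [0.4922, -0.0687, 0.0458]
tool_rot: [179.9, -0.1, 28.4]
force: [4.7, -3.8, 1.6]
grip_width: 0.0509
grasp_force: 45.0
```

```bash
python3 s.py
```

```text
7.4167 yaw turned 0.9615 [ 0.4922 -0.0687  0.0458] [ 4.67 -3.85  1.63] [-0.769 -1.151  0.435] 0.05091970754545437 44.99994099140167 -13.21736474658658 -0.1865345612168312
```

arm_command --series "0 0 0 0.02 255"

```text
time_s: 7.5
tool_pos: [0.4922, -0.0687, 0.0459]
tool_rot: [179.9, -0.1, 27.2]
force: [4.9, -3.6, 1.7]
grip_width: 0.0509
grasp_force: 45.0
```

```bash
python3 s.py
```

```text
7.5 yaw turned 0.9813 [ 0.4922 -0.0687  0.0459] [ 4.87 -3.57  1.65] [-0.79  -1.144  0.439] 0.0508561133542337 45.00008225440979 -13.132477450569608 -0.21615856792777777
```

Joint 7's effort is a clean signal: flat at -0.136, then falling by about 0.030 per 0.02 rad. The pinch therefore began at about 0.929 rad, and the clamp is now about 5.7 N. It needs about 0.07 rad more.

arm_command --series "0 0 0 0.02 255;0 0 0 0.02 255;0 0 0 0.02 255"

```text
time_s: 7.75
tool_pos: [0.4923, -0.0688, 0.0459]
tool_rot: [179.9, -0.1, 23.8]
force: [5.0, -4.9, 1.0]
grip_width: 0.051
grasp_force: 45.0
```

```bash
python3 s.py
```

```text
7.75 yaw turned 1.0411 [ 0.4923 -0.0688  0.0459] [ 5.02 -4.88  1.01] [-0.905 -1.148  0.447] 0.05095476479718443 44.99999642372131 -13.187058856972348 -0.3044795896857977
```

arm_command --series "0 0 0 0.007 255;0 0 0 0 255;0 0 0 0 255;0 0 0 0 255;0 0 0 0 255;0 0 0 0 255"

```text
time_s: 8.25
tool_pos: [0.4922, -0.0688, 0.0459]
tool_rot: [179.9, -0.1, 23.4]
force: [5.3, -3.5, 2.0]
grip_width: 0.051
grasp_force: 45.0
```

```bash
python3 s.py
```

```text
8.25 yaw turned 1.0475 [ 0.4922 -0.0688  0.0459] [ 5.26 -3.49  2.  ] [-0.784 -1.086  0.425] 0.051017854695513856 45.000540018081665 -0.10989673592281184 -0.42366807349026203
```

arm_command --series "0 0 0 0 90;0 0 0 0 70;0 0 0 0 40;0 0 0 0 0;0 0 0 0 0;0 0 -6 0 0;0 0 -10 0 0;0 0 -10 0 0;0 0 0 0 0;0 0 0 -0.06 0;0 0 0 -0.12 0;0 0 0 -0.12 0;0 0 0 -0.12 0;0 0 0 -0.12 0;0 0 0 -0.12 0;0 0 0 -0.12 0;0 0 0 -0.12 0;0 0 0 -0.1 0;0 0 0 0 0"

```text
time_s: 9.83
tool_pos: [0.4914, -0.0681, 0.0719]
tool_rot: [180.0, 0.0, 80.9]
force: [0.6, -0.2, -0.3]
grip_width: 0.0871
grasp_force: 0.0
```

```bash
python3 s.py; python3 -c "
from h import *
cv2.imwrite('pics/w3.png',cams.read_camera('wrist'))"
```

```text
9.8333 yaw turned 0.0445 [ 0.4914 -0.0681  0.0719] [ 0.62 -0.24 -0.28] [-0.058 -0.067  0.004] 0.08707048949662224 0.0 -8.821432152917591 1.0362637415528297
```

View pics/w3.png

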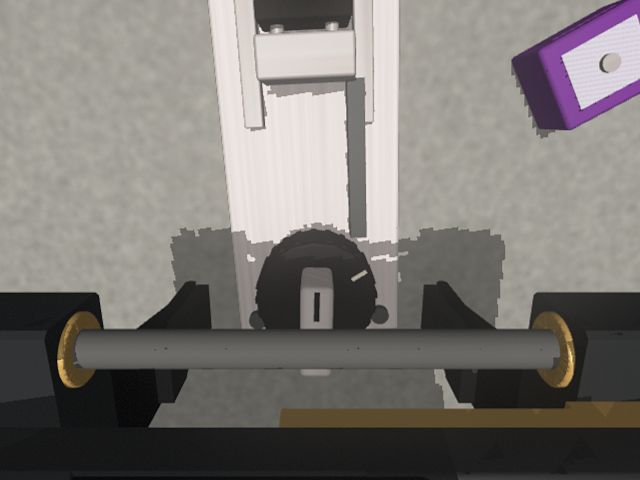

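The bar stands straight up in the image, centred at column 316 between the open fingers. The ring mark has stayed turned at (359,276), and the pad pins look shorter, so the pad is compressed. Next I grip the bar.

arm_command --series "0 0 0 0 60;0 0 0 0 120;0 0 0 0 160;0 0 0 0 190;0 0 0 0 205;0 0 0 0 215;0 0 0 0 220;0 0 0 0 255;0 0 0 0 255;0 0 0 0 255;0 0 0 0 255;0 0 0 0 255" --squeeze 15

```text
time_s: 10.88
tool_pos: [0.4912, -0.0681, 0.0715]
tool_rot: [-180.0, 0.0, 80.8]
force: [-0.9, -0.4, -0.7]
grip_width: 0.0152
grasp_force: 0.0
```

```bash
python3 s.py
```

```text
10.8833 yaw turned 0.0469 [ 0.4912 -0.0681  0.0715] [-0.94 -0.4  -0.65] [ 0.017 -0.068  0.062] 0.015176139448021377 0.0 -0.054025153592020835 -0.00037117198189662304
```

arm_command --series "0 0 0 0 255;0 0 0 0 255;0 0 0 0 255;0 0 0 0 255"

```text
time_s: 11.22
tool_pos: [0.4915, -0.0681, 0.0715]
tool_rot: [180.0, -0.0, 80.8]
force: [1.7, -0.6, -1.7]
grip_width: 0.012
grasp_force: 15.0
```

arm_command --series "0 0 0 0.04 255;0 0 0 0.06 255;0 0 0 0.06 255;0 0 0 0.06 255;0 0 0 0.06 255;0 0 0 0.06 255;0 0 0 0.06 255;0 0 0 0.06 255;0 0 0 0.06 255;0 0 0 0.06 255;0 0 0 0.06 255;0 0 0 0.06 255;0 0 0 0.06 255;0 0 0 0.06 255;0 0 0 0.06 255;0 0 0 0.06 255;0 0 0 0.06 255;0 0 0 0.06 255"

```text
time_s: 12.72
tool_pos: [0.4924, -0.0688, 0.0716]
tool_rot: [179.9, -0.1, 19.9]
force: [3.8, -1.0, -5.4]
grip_width: 0.0118
grasp_force: 15.0
```

```bash
python3 s.py
```

```text
12.7167 yaw turned 1.1099 [ 0.4924 -0.0688  0.0716] [ 3.82 -1.04 -5.44] [-0.446 -0.917  0.099] 0.011807867357251261 14.997477740398608 -40.130281578540774 0.6680678017437458
```

arm_command --series "0 0 0 0.02 255;0 0 0 0.02 255;0 0 0 0.02 255;0 0 0 0.02 255"

```text
time_s: 13.05
tool_pos: [0.4924, -0.0689, 0.0716]
tool_rot: [179.9, -0.1, 15.4]
force: [4.4, -1.6, -4.6]
grip_width: 0.012
grasp_force: 15.0
```

```bash
python3 s.py
```

```text
13.05 yaw turned 1.1879 [ 0.4924 -0.0689  0.0716] [ 4.42 -1.63 -4.63] [-0.525 -1.012  0.058] 0.011956632166739364 14.99896275345236 -13.360114202405027 0.1798420585691929
```

arm_command --series "0 0 0 0.01 255;0 0 0 0.01 255;0 0 0 0 255"

```text
time_s: 13.3
tool_pos: [0.4924, -0.0689, 0.0716]
tool_rot: [179.9, -0.1, 14.3]
force: [4.5, -2.6, -4.3]
grip_width: 0.0119
grasp_force: 15.0
```

```bash
python3 s.py
```

```text
13.3 yaw turned 1.2067 [ 0.4924 -0.0689  0.0716] [ 4.5  -2.64 -4.31] [-0.486 -0.995  0.269] 0.011898131898754879 14.99961259542033 0.7508206378115652 -0.372754717245698
```

arm_command --series "0 0 0 0.015 255;0 0 0 0 255;0 0 0 0 255;0 0 0 0 255"

```text
time_s: 13.63
tool_pos: [0.4923, -0.069, 0.0716]
tool_rot: [179.9, -0.1, 13.5]
force: [4.6, -2.6, -5.5]
grip_width: 0.0124
grasp_force: 15.0
```

```bash
python3 s.py
```

```text
13.6333 yaw turned 1.2212 [ 0.4923 -0.069   0.0716] [ 4.63 -2.58 -5.5 ] [-0.556 -1.089  0.32 ] 0.012421262626214735 14.999678099993616 -0.02191081323118139 -0.3205493465065956
```

The knob is at its rigid stop: the torque is 0.3 N m and the pads are starting to wedge open. I ease back slightly, open and lift away.

arm_command --series "0 0 0 -0.01 255;0 0 0 0 200;0 0 0 0 150;0 0 0 0 80;0 0 0 0 0;0 0 0 0 0;0 0 0 0 0;0 0 0 0 0;0 0 0 0 0;0 0 -15 0 0;0 0 -30 0 0;0 0 -35 0 0;0 0 -35 0 0;0 0 -35 0 0;0 0 0 0 0;0 0 0 0 0"

```text
time_s: 14.97
tool_pos: [0.4927, -0.0682, 0.2239]
tool_rot: [179.8, -0.2, 14.0]
force: [0.0, 0.1, -0.2]
grip_width: 0.0864
grasp_force: 0.0
```

```bash
python3 s.py; python3 -c "
from h import *
cv2.imwrite('pics/w4.png',cams.read_camera('wrist'))"
```

```text
14.9667 yaw turned 1.2119 [ 0.4927 -0.0682  0.2239] [ 0.05  0.14 -0.18] [-0.04   0.084 -0.002] 0.0863805540506882 0.0 -0.12189949456790451 0.01568125211633742
```

View pics/w4.png

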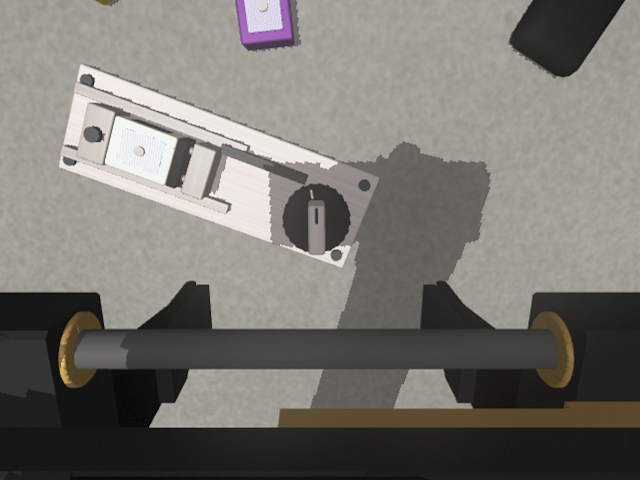

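The cell (140,150) is held between the pad and the backstop. The bar at (316,225) has turned about 69° from the vice's axis, the ring mark is at (312,194), and the gripper is clear of everything.

```bash
python3 -c "
from cell import env;print(env.sign_off())"
```

```text
the job is handed in; nothing more can be done
None
```

The job is handed in: by joint torque the cell is clamped at about 12 N, the inner knob was turned to its stop without touching the ring again, and the gripper is clear of everything; the hand-in returned no verdict.

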